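Load the trim saw's holding plate and set the cross-feed against its backlash

ROBOT

A 6-joint arm with a two-finger parallel gripper is mounted at the origin on the work surface. World frame = base frame: x ahead of the robot, y to its left, z up, the work surface at z = 0. Lengths are in m, angles in rad, forces in N, time in s.
With the tool pointing down it reaches from about 0.35 to 0.775 m from the base axis. Payload 5.5 kg.
Tool frame: the origin (TCP) lies at the very end of the fingers, on their centre line; the grasp point (between the pads) lies 19 mm behind it; z points along the fingers, y is the line along which they close (so a half turn about z gives the same grasp; the last joint's range is limited). The gripper opens to 85 mm and grips with 20 to 120 N. Pads are 22 mm wide; open, the fingers measure 114 mm over their backs; the gripper's body (76 mm by 85 mm) begins 54 mm behind the grasp point. The pads swing forward as they close: fully open they stand 13 mm farther back than shut.
Start: joints at [1.209, 0.313, 0.046, 1.304, 0, 1.431], TCP at [0.127, 0.561, 0.231] pointing down, gripper open.
Joint ranges: [-2.76, 2.76], [-0.86, 1.69], [-1.03, 1.26], [-2.2, 2.34], [-1.47, 1.5], [-3.14, 3.14]. Speed limits (rad/s): [2.57, 2.57, 3.14, 3.14, 3.14, 3.14].

INTERFACE

Orientations are given as a unit quaternion [w, x, y, z].
In Python, from workcell import env, cams, ticket, spotter gives the robot as it stands.
- The arm moves only by the tool jog_arm, never from a script. Its argument "increments" is a list that holds one entry, the list of rows, each a list of 7 numbers: the shift along the tool's x, y, z in units of 0.25 m (1.0 is 0.25 m), then the turn, a rotation vector about the tool's x, y, z in units of 180 degrees (1.0 is 180 degrees), then the closure in counts, from 0 (fully open) to 255 (shut). A call has 1 to 20 rows; each row shifts and turns the commanded pose from where the row before left it, along the tool's axes as they then stand; what a row does not reach is not made up. A row lasts 1/10 s, in which the tool goes at most 50 mm and 8.59 degrees, less where a joint would pass 70% of its speed; a pose out of reach is approached as far as the arm can. A call with a number of a shift or a turn outside -1 to 1 is refused whole. A call with a gripper value outside its range is refused whole. The fingers move at their own pace and stop on an object; "force" is the grip in N (left out, the last holds). Time passes only in rows, so rows that do not move let the fingers close. It gives the time, the measured TCP pose, the force, the opening and the grip force at its end, in the units of the state.
- env.get_state(): the state, without advancing time (a new reading comes with each control period).
- cams.read_camera(name): name is "side" or "top"; returns a dict with "pixels" (420x560x3 uint8, red, green, blue), "fx", "fy", "cx", "cy" (pixels), "xyz" and "attitude" of the camera in the world. Camera axes: x right, y down, z forward; pixel columns grow to the right and rows downward; lengths in m; the calibration is good to about 2 mm. A picture is of the moment at which its call begins. There is no depth.
- ticket.hand_in(): hands the job in; it is judged then, once.
Trained networks look in the newest picture that a camera, given by its name, has taken for a name from the list of things; names that differ only in an ending like _2 or _b are one class to them, and where a whole thing is asked for, a point or a joint stands for the part that bears it (a point fixed in the world has none). Each returns a list of dicts, best first, with "conf" (0 to 1); they miss things now and then, are a little off and sometimes report something else, mostly with a low value. They report only what shows in the picture. A call takes as long as a camera call. They do not tell look-alikes from the thing itself.
- spotter.find_in(target, camera): "uv" ([column, row] in pixels, amid what is visible of it).
- spotter.cut_out(target, camera): "region" (420x560 bool, what is visible of it) and "uv" ([column, row] in pixels, amid what is visible of it).
- spotter.landmark_of(target, camera): "uv" ([column, row] in pixels: a listed point, or the origin of a listed thing).
The state is a dict: "clock": time; "joint_pos": joint angles; "qvel": joint speeds; "tau": joint torques, N m; "tcp_pos": TCP position; "orientation": TCP orientation; "wrist_force": force on the tool from outside, world axes, zero at the start; "ft_torque": the same for the moment, N m; "finger_gap": finger opening in m; "grip_force": force on a finger pad.
Only numpy, scipy, OpenCV 4.12 (cv2) and the standard library are available. Lean on these libraries where they do the work, as an engineer would, in place of code of your own. Each camera call takes 0.05 s, during which the arm holds its last target. There are 200 camera calls.

TASK

Set up the little stone trim saw for its next slice: take the rectangular holding plate with the upright stone blank, hook one end under the lip on the carriage (the side nearest the robot) and swing the other end down until the plate lies flat in the pocket. Then use the wooden feed grip to bring the carriage pointer in line with the brass mark on the scale; the feed has play, so first back the carriage off at least 15 mm short of the mark (the end away from the blade), then come up to the mark moving only towards the blade, and let go with the play still taken up that way. Leave the mark and everything else where it is.

Things in the scene. Friction and masses are not known exactly. Their poses are not given: they have to be found in the camera images.
- stone (a point): Centre of the upright stone blank (16 x 64 x 46 mm in x, y, z) fixed mid-way on the loose holding plate, an aluminium rectangle 120 x 90 x 7 mm (x, y, z); 0.25 to 0.42 kg in all. The point is 30 mm above the plate's underside, the stone's top 53 mm. The plate is the same both ways round: either 90 mm edge may go under the lip. It starts flat on the table, among the round plate and the jar.
- pocket (a point): Centre of the pocket's floor on the steel carriage, 56 mm above the table. x: from near (robot-side) wall to rear wall; y: feed direction, to the blade; z up. Wall faces at x = -62 and +62 mm; rear wall 45 mm high; cheeks 8 mm high at y = -49.5 and +49.5 mm. Seated, the plate's centre is over this point, its underside on the floor. The carriage slides only along y, 5 N friction, stays where left.
- lip (a point): Middle of the lower free edge of the steel lip on the carriage's near wall, at pocket x = -52.5 mm, 17 mm above the pocket floor; axes as the pocket's. The lip overhangs the near wall's face by 9.5 mm, is 116 mm long and 6 mm thick. Between lip and rear wall the plate goes in only tilted 22 to 32 degrees with its near edge low; then it swings down.
- grip (a point): Grasp point of the wooden upright feed grip: a fin 32 x 14 x 60 mm (x, y, z), axes as the pocket's; its top is 27 mm above this point, its steel foot and two lugs 33 mm and more below. It stands before the lip, 115 mm to the robot's side of the pocket centre. Pinch it across its 14 mm (along y) and move it along y.
- feed_play (a joint): Lost motion of the feed grip in the carriage (m): -0.006 to +0.006. The grip slides freely (0.6 N) through these 12 mm before it pulls the carriage along. +0.006 = play taken up towards the blade (grip pushing the carriage in +y); -0.006 = taken up the other way.
- pointer (a point): Tip of the thin brass pointer (4 mm wide) behind the carriage's rear wall, over the scale; it moves with the carriage. Axes as the pocket's: +y is the feed direction, to the blade.
- mark (a point): The mark: tip of the 4 mm wide brass line on the small black rider block (26 x 26 mm) on the scale bar at the saw's rear; axes as the pocket's. The rider is stiff and stays. The pointer starts 20 to 100 mm past it (on the blade's side); the carriage can go 40 mm short of it.
- saw: The fixed grey saw base, origin at the table under its middle; x to the rear, y along the feed towards the blade. 275 x 400 mm (x from -145 to +130 mm) and 30 mm high. At its +y end (y 150 to 255 mm, x -65 to +85 mm) the blade, guard and motor housing rise to 138 mm.
- round_plate: Bystander: a round aluminium holding plate, 96 mm across, 7 mm thick, with a domed stone, 32 mm high in all; origin under its centre.
- jar: Bystander: glass jar of stones, 84 mm across, 162 mm high; origin under its centre.
- bowl: Bystander: wooden bowl of pebbles, 110 mm across, 35 mm high; origin under its centre.
- stone_lump: Bystander: rough stone 90 mm across, 52 mm high; origin under its centre.
- screwdriver: Bystander: screwdriver 180 mm long lying on the table between robot and saw.
Not all that is in view belongs to the job. What is shaped like the part that bears stone but green or purple is not meant.

How it is judged:
On the way, in this order (a step that is already met when the one before it is completed fails the run):
1. the holding plate lies flat in the pocket, its near edge under the lip (x of stone in the frame of pocket between -0.005 and 0.005 m and y of stone in the frame of pocket between -0.008 and 0.008 m and z of stone in the frame of pocket between 0.026 and 0.033 m and angle between stone's own z axis and vertical below 0.06 rad and angle between the x axis of stone and the x axis of pocket, either way round below 0.1 rad), for 0.2 s.
2. with the plate loaded, the carriage is backed off at least 10 mm short of the mark (all of step 1 and y of pointer in the frame of mark below -0.01 m), for 0.1 s.
At the end, for the whole second after the job is handed in: The plate lies flat in the pocket under the lip (within 5 mm along and 8 mm across), the pointer is in line with the mark within 3 mm, the feed grip's play is taken up towards the blade (feed_play above +3 mm), all at rest (all of step 1 and y of pointer in the frame of mark between -0.003 and 0.003 m and value of joint feed_play above 0.003 m); the robot touches nothing.
It fails at once if a bystander is shoved more than 30 mm or knocked over (distance of any of round_plate, jar, bowl, stone_lump, screwdriver from where it was at the start of the episode above 0.03 m).
It fails at once if the mark is shifted (distance of mark from where it was at the start of the episode above 0.005 m).
It also fails if it takes over 61 s, if anything falls off the work surface, if the arm or the gripper's body presses on something with over 40 N, if the wrist force passes 120 N, or if a joint passes its speed limit or range.

## Working session

There is one attempt and no reset: what is moved stays moved. The work goes in short steps, Python scripts to look and compute and a tool call to move; the robot and the scene stay as the last step left them, time stands still between calls to the robot, and variables do not carry over. Pictures are saved under pics/ and viewed, at most 10 in all, crops included, and the job is handed in when it is done.

Besides the shell and the picture viewer there is one more tool, called after ">>>" as name(argument=value, ...), one argument or row to a line, values as JSON. jog_arm: Moves the arm, as the interface text tells. Shifts and turns lie within -1 to 1; 1 stands for 0.25 m of shift or 180 degrees of turn. Its arguments: {"type":"object","properties":{"increments":{"type":"array"},"force":{"type":"number"}},"required":["increments"]}

```bash
ls; mkdir -p pics
cat > h.py <<'E'
import numpy as np, cv2
from scipy.spatial.transform import Rotation as R
from workcell import env, cams, ticket, spotter
np.set_printoptions(precision=4,suppress=True)
def rot(q): return R.from_quat([q[1],q[2],q[3],q[0]]).as_matrix()
def ray(c,uv):
    A=np.array(c['attitude']); A=rot(A) if A.size==4 else A
    d=A@np.array([(uv[0]-c['cx'])/c['fx'],(uv[1]-c['cy'])/c['fy'],1]); return np.array(c['xyz']),d
def atz(c,uv,z):
    o,d=ray(c,uv); return o+d*(z-o[2])/d[2]
def tri(rs):
    M=0;b=0
    for o,d in rs:
        d=d/np.linalg.norm(d);P=np.eye(3)-np.outer(d,d);M=M+P;b=b+P@o
    return np.linalg.solve(M,b)
def proj(c,p):
    A=np.array(c['attitude']); A=rot(A) if A.size==4 else A
    v=A.T@(np.array(p)-np.array(c['xyz'])); return np.array([c['cx']+c['fx']*v[0]/v[2],c['cy']+c['fy']*v[1]/v[2]])
E
python3 - <<'E'
from h import *
s=env.get_state(); print({k:np.array(v) for k,v in s.items()})
C={n:cams.read_camera(n) for n in('top','side')}
for n,c in C.items():
    cv2.imwrite(f'pics/{n}0.png',c['pixels'][:,:,::-1]); print(n,c['fx'],c['cx'],c['cy'],c['xyz'],c['attitude'])
for t in['stone','pocket','lip','grip','pointer','mark','saw','round_plate','jar','bowl','stone_lump','screwdriver']:
    for n in C: print(t,n,[(np.array(d['uv']).round(1).tolist(),round(d['conf'],2)) for d in spotter.landmark_of(t,n)])
E
```

```text
pics
{'clock': array(0.), 'joint_pos': array([1.2094, 0.314 , 0.045 , 1.3036, 0.    , 1.4312]), 'qvel': array([-0.0028,  0.0002,  0.0006, -0.0002,  0.0014,  0.0007]), 'tau': array([ -0.0007, -48.0629,  29.8533,   0.0195,  -0.0002,  -0.    ]), 'tcp_pos': array([0.1263, 0.5604, 0.2304]), 'orientation': array([-0.0002,  0.1107,  0.9939, -0.0009]), 'wrist_force': array([ 0.9377, -0.0458, -0.0544]), 'ft_torque': array([-0.0361,  0.0204,  0.0343]), 'grip_force': array(0.), 'finger_gap': array(0.0853)}
top 398.20900178231875 282.65903192835185 210.73236911728048 [0.3535 0.0568 1.1227] [ 0.0556 -0.6985  0.7117 -0.05  ]
side 387.45371935626895 279.6088619606645 206.23251923674235 [0.4271 0.8796 0.7669] [ 0.0239 -0.0687  0.9053 -0.4186]
stone top [([205.8, 300.0], 0.95), ([216.7, 232.4], 0.8), ([143.8, 272.7], 0.68)]
stone side [([297.4, 269.8], 0.82), ([344.4, 343.3], 0.81), ([372.4, 283.3], 0.62)]
pocket top [([357.0, 169.2], 0.83)]
pocket side [([260.1, 162.6], 0.78)]
lip top [([354.6, 189.5], 0.94), ([336.7, 258.5], 0.63)]
lip side [([277.7, 161.5], 0.64)]
grip top [([361.2, 212.2], 0.78), ([263.5, 260.8], 0.7)]
grip side [([300.0, 161.7], 0.59)]
pointer top [([358.5, 135.1], 0.76)]
pointer side [([229.1, 158.4], 0.84)]
mark top [([383.1, 130.1], 0.54)]
mark side [([241.5, 147.6], 0.39)]
saw top [([368.6, 176.2], 0.87)]
saw side []
round_plate top [([210.8, 172.6], 0.95)]
round_plate side []
jar top [([162.5, 204.9], 0.68)]
jar side [([252.1, 328.2], 0.56), ([297.6, 164.2], 0.24)]
bowl top [([411.2, 267.1], 0.73), ([162.8, 204.9], 0.64)]
bowl side [([340.9, 160.3], 0.86)]
stone_lump top [([264.9, 258.9], 0.59)]
stone_lump side [([332.7, 243.0], 0.65)]
screwdriver top [([336.2, 258.9], 0.72)]
screwdriver side [([334.7, 191.9], 0.78)]
```

View pics/top0.png

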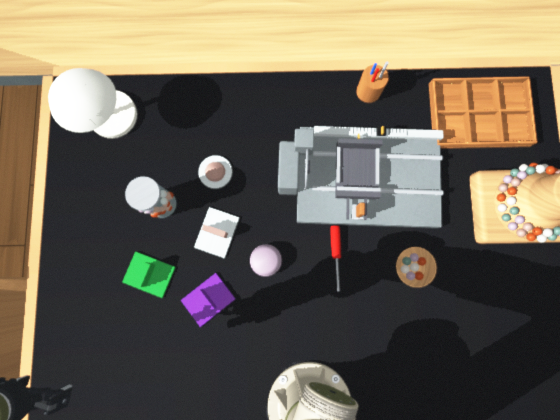

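View pics/side0.png

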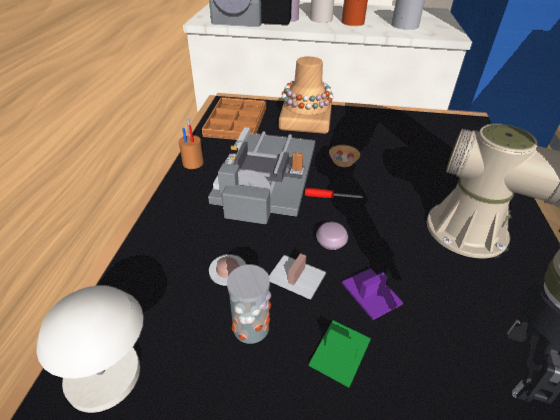

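Top view: the silver plate with the tan stone is at (216,232), and at (297,270) in the side view. The look-alikes are green at (148,273) and purple at (208,300). The pocket is at (357,169), the grip at (361,211), the pointer near (358,135) and the rider near (383,130). I choose the silver plate.

Run:
```python
from h import *
C={n:cams.read_camera(n) for n in('top','side')}
def best(t,n,uv):
    L=spotter.landmark_of(t,n); L=[d for d in L if np.hypot(*(np.array(d['uv'])-uv))<15]
    return L[0]['uv'] if L else None
for t,a,b,z in[('stone',(216,232),(297,270),.03),('pocket',(357,169),(260,162),.056),('lip',(355,189),(277,161),.073),('grip',(361,212),(300,162),None),('pointer',(358,135),(229,158),None),('mark',(383,130),(241,148),None)]:
    u=best(t,'top',a);v=best(t,'side',b)
    print(t,u,v)
    if u is not None and z: print('  top',atz(C['top'],u,z))
    if v is not None and z: print('  side',atz(C['side'],v,z))
    if u is not None and v is not None: print('  tri',tri([ray(C['top'],u),ray(C['side'],v)]))
c=C['top']
# saw yaw: use region
for t,uv in(('saw',(368,176)),('round_plate',(0,0)),('jar',(0,0))):
    L=spotter.landmark_of(t,'top'); print(t,[atz(c,d['uv'],0) for d in L])
img=c['pixels'][:,:,::-1]
p=img[200:265,185:250].astype(int)
m=((p.min(2)>120)).astype(np.uint8)
m=cv2.morphologyEx(m,cv2.MORPH_CLOSE,np.ones((7,7)))
cn=max(cv2.findContours(m,0,2)[0],key=cv2.contourArea)+np.array([185,200])
bx=cv2.boxPoints(cv2.minAreaRect(cn)); w=np.array([atz(c,q,.007)[:2] for q in bx])
print('plate corners',w,'centre',w.mean(0),[np.linalg.norm(w[i]-w[(i+1)%4]) for i in range(4)],[np.degrees(np.arctan2(*(w[(i+1)%4]-w[i])[::-1])) for i in range(2)])
big=np.hstack([cv2.resize(img[200:265,180:255],None,fx=5,fy=5,interpolation=2),cv2.resize(img[120:232,275:450],None,fx=2.4,fy=2.9,interpolation=2)[:325]])
print(big.shape);cv2.imwrite('pics/crop1.png',big)
```

```text
stone None [295.6, 269.6]
  side [0.4679 0.2538 0.03  ]
pocket [358.1, 167.7] [259.1, 164.5]
  top [ 0.6298 -0.1457  0.056 ]
  side [ 0.633  -0.1431  0.056 ]
  tri [ 0.6321 -0.1462  0.0535]
lip [357.3, 187.4] None
  top [ 0.5711 -0.1378  0.073 ]
grip [359.0, 211.0] [298.7, 162.5]
  tri [ 0.5052 -0.1377  0.0817]
pointer [359.1, 135.2] [231.1, 159.0]
  tri [ 0.7245 -0.1519  0.0602]
mark [382.6, 133.4] [240.2, 146.9]
  tri [ 0.7154 -0.2138  0.0725]
saw [array([ 0.6308, -0.1744,  0.    ]), array([0.3815, 0.1142, 0.    ])]
round_plate [array([0.6409, 0.2635, 0.    ])]
jar [array([0.5418, 0.4064, 0.    ]), array([ 0.5901, -0.1478,  0.    ]), array([0.4684, 0.2527, 0.    ])]
plate corners [[0.4229 0.3171]
 [0.5399 0.2759]
 [0.5058 0.1876]
 [0.3899 0.2298]] centre [0.4646 0.2526] [np.float64(0.12404696835902967), np.float64(0.0947491938724491), np.float64(0.12340178948253704), np.float64(0.09330460838524807)] [np.float64(-19.381798137761237), np.float64(-111.10399350326148)]
(325, 795, 3)
```

View pics/crop1.png

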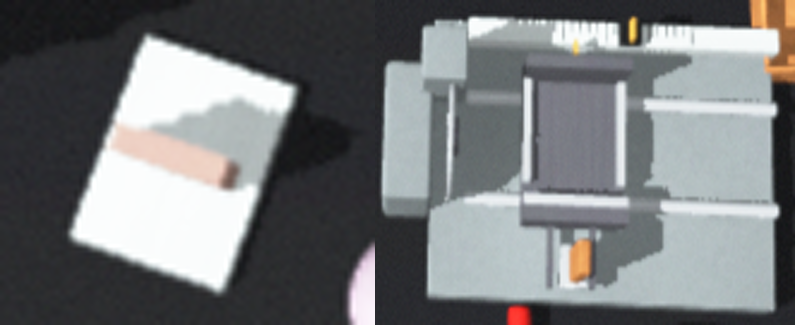

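The crop confirms the silver plate with the tan stone, whose long side runs across the plate. The saw is almost square to the image, with the grip in front of the lip. Next I refine the saw's yaw and overlay a model of the pocket.

Run:
```python
from h import *
import pickle
C={n:cams.read_camera(n) for n in('top','side')}
pickle.dump(C,open('C0.pkl','wb'))
c=C['top']
px=lambda X,Y:(275+(X-375)/2.4,120+Y/2.9)
def line(a,b,z):
    A=atz(c,px(*a),z);B=atz(c,px(*b),z);d=A-B;print(A[:2],B[:2],'len',np.linalg.norm(d),'yaw of y',np.degrees(np.arctan2(-d[0],d[1])))
line((430,297),(773,310),.03); line((475,97),(775,110),.045); line((475,198),(775,211),.045)
line((528,190),(622,192),.06)
out=[]
yaw=np.radians(-2.7);Rz=np.array([[np.cos(yaw),-np.sin(yaw),0],[np.sin(yaw),np.cos(yaw),0],[0,0,1]])
o=np.array([.6315,-.1455,.056])
segs=[[(-62,-49.5,0),(62,-49.5,0),(62,49.5,0),(-62,49.5,0),(-62,-49.5,0)],[(62,-49.5,45),(62,49.5,45)],[(-52.5,-58,23),(-52.5,58,23)],[(-62,-49.5,8),(62,-49.5,8)],[(-62,49.5,8),(62,49.5,8)]]
for n,(x0,y0,w,h) in(('top',(320,120,80,110)),('side',(205,125,120,90))):
    im=cv2.resize(C[n]['pixels'][y0:y0+h,x0:x0+w,::-1],None,fx=5,fy=5,interpolation=1)
    f=lambda p:tuple(int(v) for v in ((proj(C[n],o+Rz@np.array(p)/1000)-(x0,y0)+.5)*5))
    cols=[(0,0,255),(0,255,255),(0,255,0),(255,0,0),(255,0,255)]
    for s,k in zip(segs,cols):
        for a,b in zip(s,s[1:]): cv2.line(im,f(a),f(b),k,1)
    im=cv2.resize(im,None,fx=min(1,395/im.shape[1]),fy=min(1,395/im.shape[1])) ; out.append(im)
H=max(i.shape[0] for i in out); cv2.imwrite('pics/ov.png',np.hstack([cv2.copyMakeBorder(i,0,H-i.shape[0],0,0,0) for i in out]))
for t in('saw','pocket','lip','grip','pointer','mark'): 
  for n in C: print(t,n,[np.array(d['uv']).round(1).tolist() for d in spotter.landmark_of(t,n)][:1])
```

```text
[0.4847 0.0225] [ 0.4648 -0.3698] len 0.392758465398969 yaw of y -2.8987268265167065
[ 0.6759 -0.034 ] [ 0.6558 -0.3811] len 0.347599558773706 yaw of y -3.3105597538638185
[ 0.5766 -0.031 ] [ 0.5573 -0.3735] len 0.342999837639049 yaw of y -3.233220649325149
[ 0.58 -0.09] [ 0.576  -0.1963] len 0.10629808470992097 yaw of y -2.171546555725918
saw top [[369.0, 173.8]]
saw side [[262.3, 175.2]]
pocket top [[358.5, 167.7]]
pocket side [[259.3, 163.6]]
lip top [[356.4, 187.7]]
lip side [[277.2, 161.4]]
grip top [[413.2, 267.4]]
grip side [[299.2, 161.8]]
pointer top [[358.6, 132.6]]
pointer side [[231.1, 158.9]]
mark top [[214.2, 170.5]]
mark side [[238.1, 145.5]]
```

View pics/ov.png

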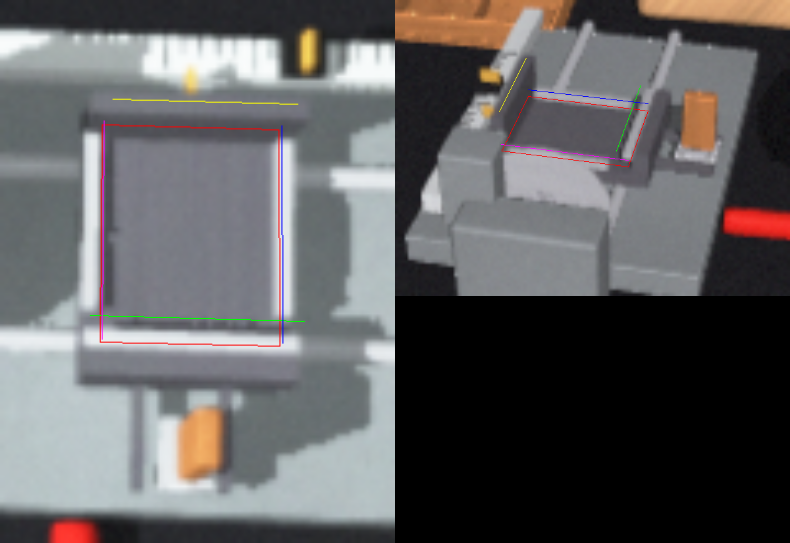

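```bash
cat >> h.py <<'E'
def toolR(ydeg,tilt=0,axis=None):
    "tool down, y axis at ydeg; then rotate world by tilt deg about axis"
    a=np.radians(ydeg); y=np.array([np.cos(a),np.sin(a),0]); z=np.array([0,0,-1.]); M=np.column_stack([np.cross(y,z),y,z])
    if axis is not None: M=R.from_rotvec(np.radians(tilt)*np.array(axis)).as_matrix()@M
    return M
def plan(wps,grip,p=None,M=None,prn=True):
    "wps: list of (pos,R,nrows); prints rows, tracks rounded commanded pose"
    s=env.get_state()
    if p is None: p=np.array(s['tcp_pos'])
    if M is None: M=rot(s['orientation'])
    rows=[]
    for P,T,n in wps:
        p0,M0=p.copy(),M.copy(); rv=R.from_matrix(M0.T@T).as_rotvec()
        for i in range(1,n+1):
            tp=p0+(np.array(P)-p0)*i/n; tM=M0@R.from_rotvec(rv*i/n).as_matrix()
            d=np.round(M.T@(tp-p)/.25,3); r=np.round(R.from_matrix(M.T@tM).as_rotvec()/np.pi,3)
            if np.linalg.norm(d)*.25>.05 or np.linalg.norm(r)*180>8.59: print('!too fast',i,np.linalg.norm(d)*.25,np.linalg.norm(r)*180)
            p=p+M@d*.25; M=M@R.from_rotvec(r*np.pi).as_matrix(); rows.append([float(v)+0 for v in d]+[float(v)+0 for v in r]+[grip])
    if prn:
        for k in range(0,len(rows),20): print('[['+','.join('['+','.join(f'{v:g}' for v in q)+']' for q in rows[k:k+20])+']]')
        print('end',p)
    return p,M
def st():
    s=env.get_state(); M=rot(s['orientation']); print('t',s['clock'],'tcp',np.array(s['tcp_pos']),'F',np.array(s['wrist_force']),'gap',s['finger_gap'],'grip',s['grip_force'],'\ny',M[:,1],'z',M[:,2]); return s
E
python3 - <<'E'
from h import *
import pickle
C=pickle.load(open('C0.pkl','rb'))
print(atz(C['top'],(216.7,232.4),.03))
T=toolR(-20.2)
plan([([.466,.2535,.20],T,14)],0)
plan([([.466,.2535,.020],T,5),([.466,.2535,.0145],T,2)],0,p=np.array([.466,.2535,.20]),M=T)
E
```

```text
[0.4612 0.2469 0.03  ]
[[[-0.114,-0.064,0.009,0,0,0.039,0],[-0.121,-0.05,0.009,0,0,0.038,0],[-0.126,-0.036,0.009,0,0,0.039,0],[-0.129,-0.019,0.009,0,0,0.039,0],[-0.131,-0.004,0.009,0,0,0.038,0],[-0.13,0.013,0.009,0,0,0.039,0],[-0.128,0.027,0.009,0,0,0.039,0],[-0.124,0.044,0.009,0,0,0.039,0],[-0.117,0.058,0.008,0,0,0.038,0],[-0.11,0.071,0.009,0,0,0.039,0],[-0.1,0.085,0.009,0,0,0.039,0],[-0.088,0.096,0.009,0,0,0.038,0],[-0.077,0.106,0.009,0,0,0.039,0],[-0.064,0.114,0.009,0,0,0.039,0]]]
end [0.4659 0.2534 0.2001]
[[[0,0,0.144,0,0,0,0],[0,0,0.144,0,0,0,0],[0,0,0.144,0,0,0,0],[0,0,0.144,0,0,0,0],[0,0,0.144,0,0,0,0],[0,0,0.011,0,0,0,0],[0,0,0.011,0,0,0,0]]]
end [0.466  0.2535 0.0145]
```

>>> jog_arm(
  increments=[
    [[-0.114, -0.064, 0.009, 0, 0, 0.039, 0], [-0.121, -0.05, 0.009, 0, 0, 0.038, 0], [-0.126, -0.036, 0.009, 0, 0, 0.039, 0], [-0.129, -0.019, 0.009, 0, 0, 0.039, 0], [-0.131, -0.004, 0.009, 0, 0, 0.038, 0], [-0.13, 0.013, 0.009, 0, 0, 0.039, 0], [-0.128, 0.027, 0.009, 0, 0, 0.039, 0], [-0.124, 0.044, 0.009, 0, 0, 0.039, 0], [-0.117, 0.058, 0.008, 0, 0, 0.038, 0], [-0.11, 0.071, 0.009, 0, 0, 0.039, 0], [-0.1, 0.085, 0.009, 0, 0, 0.039, 0], [-0.088, 0.096, 0.009, 0, 0, 0.038, 0], [-0.077, 0.106, 0.009, 0, 0, 0.039, 0], [-0.064, 0.114, 0.009, 0, 0, 0.039, 0], [0, 0, 0, 0, 0, 0, 0]],
  ],
)

```text
clock: 4.35
tcp_pos: [0.4685, 0.2511, 0.1996]
orientation: [0.001, 0.822, 0.569, 0.0]
wrist_force: [0.1, 0.6, -0.4]
finger_gap: 0.0854
grip_force: 0.0
```

>>> jog_arm(
  increments=[
    [[0.004, -0.012, 0.144, 0, 0, 0.002, 0], [0, 0, 0.144, 0, 0, 0, 0], [0, 0, 0.144, 0, 0, 0, 0], [0, 0, 0.144, 0, 0, 0, 0], [0, 0, 0.142, 0, 0, 0, 0], [0, 0, 0.011, 0, 0, 0, 0], [0, 0, 0.011, 0, 0, 0, 0], [0, 0, 0, 0, 0, 0, 120], [0, 0, 0, 0, 0, 0, 255], [0, 0, 0, 0, 0, 0, 255], [0, 0, 0, 0, 0, 0, 255], [0, 0, 0, 0, 0, 0, 255], [0, 0, 0, 0, 0, 0, 255]],
  ],
  force=90,
)

```text
clock: 5.65
tcp_pos: [0.4646, 0.2556, 0.0162]
orientation: [0.001, 0.822, 0.569, 0.001]
wrist_force: [1.0, -1.3, 6.5]
finger_gap: 0.0146
grip_force: 88.6
```

```bash
cat >> h.py <<'E'
YAW=-3.0
def pose(o,xb,zb,th,yoff=0,slide=0,tilt_off=0,h=.0162):
    "TCP pose with near-bottom plate corner at pocket (xb,zb) mm, tilt th, slid back 'slide' mm along the plate"
    a=np.radians(YAW);px=np.array([np.cos(a),np.sin(a),0]);py=np.array([-np.sin(a),np.cos(a),0]);t=np.radians(th)
    e=np.cos(t)*px+np.sin(t)*np.array([0,0,1]);n=np.cross(e,py)
    B=np.array(o)+(xb/1000)*px+np.array([0,0,zb/1000])+(.06+slide/1000)*e+yoff/1000*py
    return B+h*n, toolR(YAW,-th,py)
O=np.array([.630,-.1455,.056])
E
python3 - <<'E'
from h import *
st()
s,T=pose(O,-57.5,3,27,slide=60); f,_=pose(O,-57.5,3,27); print(s,f)
p,M=plan([([.465,.2556,.20],toolR(-20.2),5),([.49,.18,.27],toolR(-17),3),([s[0],s[1],.27],T,13)],255)
plan([(s,T,4)],255,p=p,M=M)
E
```

```text
t 5.65 tcp [0.4646 0.2556 0.0162] F [ 1.003  -1.2929  6.537 ] gap 0.01456993020658516 grip 88.58009934425354 
y [ 0.9358 -0.3524  0.0022] z [ 0.0026  0.0005 -1.    ]
[ 0.672  -0.1477  0.1279] [ 0.6186 -0.1449  0.1007]
[[[0,0.001,-0.147,0,0,0,255],[0.001,0,-0.147,0,0,-0.001,255],[0,0.001,-0.147,0,0,0,255],[0,0,-0.147,0.001,0,-0.001,255],[0.001,0.001,-0.147,0,0,0,255],[-0.083,0.066,-0.094,0,0,-0.006,255],[-0.084,0.064,-0.093,0,0,-0.006,255],[-0.086,0.063,-0.094,0,0,-0.006,255],[-0.08,0.083,0,-0.011,0.001,-0.006,255],[-0.081,0.082,0.002,-0.012,0.002,-0.006,255],[-0.084,0.079,0.005,-0.011,0.001,-0.006,255],[-0.084,0.079,0.008,-0.012,0.001,-0.006,255],[-0.086,0.076,0.01,-0.011,0.002,-0.005,255],[-0.087,0.074,0.012,-0.012,0.001,-0.006,255],[-0.089,0.072,0.014,-0.011,0.002,-0.006,255],[-0.09,0.07,0.017,-0.012,0.001,-0.006,255],[-0.092,0.068,0.019,-0.011,0.001,-0.006,255],[-0.093,0.065,0.021,-0.012,0.002,-0.006,255],[-0.094,0.063,0.022,-0.011,0.001,-0.006,255],[-0.095,0.06,0.025,-0.012,0.001,-0.006,255]]]
[[[-0.097,0.057,0.026,-0.011,0.002,-0.006,255]]]
end [ 0.6721 -0.1477  0.27  ]
[[[0,-0.064,0.127,0,0,0,255],[0,-0.065,0.126,0,0,0,255],[0,-0.064,0.127,0,0,0,255],[0,-0.064,0.127,0,0,0,255]]]
end [ 0.6721 -0.1477  0.1279]
```

>>> jog_arm(
  increments=[
    [[0, 0.001, -0.147, 0, 0, 0, 255], [0.001, 0, -0.147, 0, 0, -0.001, 255], [0, 0.001, -0.147, 0, 0, 0, 255], [0, 0, -0.147, 0.001, 0, -0.001, 255], [0.001, 0.001, -0.147, 0, 0, 0, 255], [-0.083, 0.066, -0.094, 0, 0, -0.006, 255], [-0.084, 0.064, -0.093, 0, 0, -0.006, 255], [-0.086, 0.063, -0.094, 0, 0, -0.006, 255], [-0.08, 0.083, 0, -0.011, 0.001, -0.006, 255], [-0.081, 0.082, 0.002, -0.012, 0.002, -0.006, 255], [-0.084, 0.079, 0.005, -0.011, 0.001, -0.006, 255], [-0.084, 0.079, 0.008, -0.012, 0.001, -0.006, 255], [-0.086, 0.076, 0.01, -0.011, 0.002, -0.005, 255], [-0.087, 0.074, 0.012, -0.012, 0.001, -0.006, 255], [-0.089, 0.072, 0.014, -0.011, 0.002, -0.006, 255], [-0.09, 0.07, 0.017, -0.012, 0.001, -0.006, 255], [-0.092, 0.068, 0.019, -0.011, 0.001, -0.006, 255], [-0.093, 0.065, 0.021, -0.012, 0.002, -0.006, 255], [-0.094, 0.063, 0.022, -0.011, 0.001, -0.006, 255], [-0.095, 0.06, 0.025, -0.012, 0.001, -0.006, 255]],
  ],
)

```text
clock: 7.65
tcp_pos: [0.657, -0.1232, 0.2672]
orientation: [0.156, 0.715, 0.666, 0.147]
wrist_force: [-0.7, 0.8, -2.7]
finger_gap: 0.0149
grip_force: 88.5
```

>>> jog_arm(
  increments=[
    [[-0.097, 0.057, 0.026, -0.011, 0.002, -0.006, 255], [0, -0.02, 0.04, 0, 0, 0, 255], [0, 0, 0, 0, 0, 0, 255]],
  ],
)

```text
clock: 7.95
tcp_pos: [0.6692, -0.1476, 0.2534]
orientation: [0.165, 0.706, 0.67, 0.158]
wrist_force: [-0.8, 0.4, -3.5]
finger_gap: 0.0147
grip_force: 88.4
```

Run:
```python
from h import *
import pickle
s=st(); tcp=np.array(s['tcp_pos']);M=rot(s['orientation'])
C={n:cams.read_camera(n) for n in('top','side')}
pickle.dump(C,open('C1.pkl','wb'))
exp=tcp+M@np.array([0,0,.0162-.030]); print('stone expected',exp)
uv={n:[(np.array(d['uv']).round(1),round(d['conf'],2)) for d in spotter.landmark_of('stone',n)] for n in C}
print(uv,{n:proj(C[n],exp) for n in C})
out=[]
corn=[M@np.array([x,y,z])+tcp for z in(.0162,.0092) for x,y in((-.045,-.06),(.045,-.06),(.045,.06),(-.045,.06),(-.045,-.06))]
for n in C:
    q=np.array([proj(C[n],p) for p in corn]);c0=q.mean(0).astype(int)-(50,55)
    im=cv2.resize(C[n]['pixels'][c0[1]:c0[1]+130,c0[0]:c0[0]+100,::-1],None,fx=4,fy=4,interpolation=1)
    g=[tuple(int(v) for v in (a-c0+.5)*4) for a in q]
    for i in range(9):
        if i!=4: cv2.line(im,g[i],g[i+1],(0,0,255) if i<4 else (0,255,0),1)
    out.append(im)
cv2.imwrite('pics/held.png',np.hstack(out))
```

```text
t 7.95 tcp [ 0.6692 -0.1476  0.2534] F [-0.8095  0.4089 -3.548 ] gap 0.01466286703053404 grip 88.400319814682 
y [ 0.8946 -0.0479  0.4444] z [ 0.4438 -0.0216 -0.8958]
stone expected [ 0.6631 -0.1473  0.2658]
{'top': [(array([376.7, 129.4]), 0.84), (array([206.2, 297.9]), 0.71), (array([142.2, 274.1]), 0.57)], 'side': [(array([374.2, 283.6]), 0.95), (array([339.4, 343.2]), 0.95), (array([249.5, 102.6]), 0.9)]} {'top': array([374.8115, 129.3015]), 'side': array([247.7187, 102.6088])}
```

View pics/held.png

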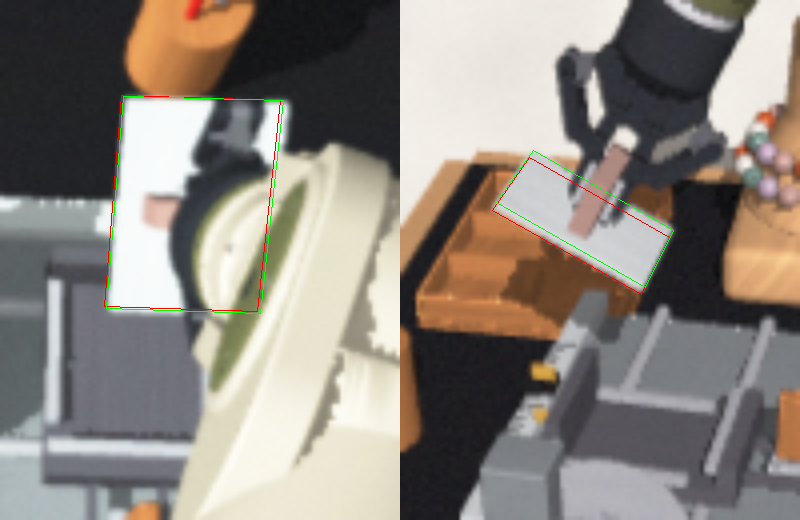

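The held plate matches the predicted outline within about 2 mm, tilted 26.4° with the near edge low. It sits about 2 mm to -y, and I'll correct that. Next is the descent to the standoff, then the slide in.

Run:
```python
from h import *
s,T=pose(O,-57.5,3,27,slide=45,yoff=2.5)
p,M=plan([(s,T,5)],255)
q,_=pose(O,-57.5,3,27,slide=16,yoff=2.5)
plan([(q,T,4)],255,p=s,M=T)
```

```text
[[[0.001,-0.058,0.093,0,0,0,255],[0.002,-0.058,0.093,-0.001,0,0,255],[0.001,-0.058,0.092,0,0,0,255],[0.001,-0.059,0.093,0,0,0.001,255],[0.001,-0.058,0.092,0,0,0,255]]]
end [ 0.6588 -0.1446  0.1212]
[[[0,-0.029,0,0,0,0,255],[0,-0.029,0,0,0,0,255],[0,-0.029,0,0,0,0,255],[0,-0.029,0,0,0,0,255]]]
end [ 0.633  -0.1432  0.1079]
```

>>> jog_arm(
  increments=[
    [[0.001, -0.058, 0.093, 0, 0, 0, 255], [0.002, -0.058, 0.093, -0.001, 0, 0, 255], [0.001, -0.058, 0.092, 0, 0, 0, 255], [0.001, -0.059, 0.093, 0, 0, 0.001, 255], [0.001, -0.058, 0.092, 0, 0, 0, 255], [0, -0.015, 0, 0, 0, 0, 255], [0, -0.015, 0, 0, 0, 0, 255], [0, 0, 0, 0, 0, 0, 255]],
  ],
)

```text
clock: 8.95
tcp_pos: [0.6533, -0.1454, 0.1198]
orientation: [0.17, 0.705, 0.669, 0.161]
wrist_force: [-0.2, 0.2, -2.4]
finger_gap: 0.015
grip_force: 88.4
```

Run:
```python
from h import *
import pickle
s=st(); tcp=np.array(s['tcp_pos']);M=rot(s['orientation'])
C={n:cams.read_camera(n) for n in('top','side')}
pickle.dump(C,open('C2.pkl','wb'))
exp=tcp+M@np.array([0,0,.0162-.030])
for n in C:
  print(n,proj(C[n],exp),[(t,np.array(d['uv']).round(1).tolist()) for t in('stone','lip','pocket','pointer') for d in spotter.landmark_of(t,n)])
corn=[M@np.array([x,y,z])+tcp for z in(.0162,.0092) for x,y in((-.045,-.06),(.045,-.06),(.045,.06),(-.045,.06),(-.045,-.06))]
a=np.radians(-3);Rz=np.array([[np.cos(a),-np.sin(a),0],[np.sin(a),np.cos(a),0],[0,0,1]])
lip=[O+Rz@np.array(v)/1000 for v in((-52.5,-58,17),(-52.5,58,17),(-52.5,58,23),(-52.5,-58,23),(-52.5,-58,17))]
wall=[O+Rz@np.array(v)/1000 for v in((62,-49.5,45),(62,49.5,45))]
out=[]
for n in C:
    c0=proj(C[n],O).astype(int)-((40,55) if n=='top' else (55,60)); k=5 if n=='top' else 4
    im=cv2.resize(C[n]['pixels'][c0[1]:c0[1]+100,c0[0]:c0[0]+(80 if n=='top' else 100),::-1],None,fx=k,fy=k,interpolation=1)
    for P,col in((corn[:5],(0,0,255)),(corn[5:],(0,255,0)),(lip,(255,255,0)),(wall,(0,255,255))):
        g=[tuple(int(v) for v in (proj(C[n],a)-c0+.5)*k) for a in P]
        for u,v in zip(g,g[1:]): cv2.line(im,u,v,col,1)
    out.append(cv2.copyMakeBorder(im,0,500-im.shape[0],0,0,0))
cv2.imwrite('pics/pre.png',np.hstack(out))
```

```text
t 8.95 tcp [ 0.6533 -0.1454  0.1198] F [-0.1917  0.2266 -2.4365] gap 0.01496371867146495 grip 88.37557554244995 
y [ 0.889  -0.0474  0.4554] z [ 0.4548 -0.0243 -0.8903]
top [362.8189 153.6056] [('stone', [205.9, 298.3]), ('stone', [143.9, 274.2]), ('stone', [366.3, 151.4]), ('lip', [355.2, 185.0]), ('pocket', [355.7, 170.2]), ('pocket', [365.9, 154.6]), ('pointer', [358.6, 134.5])]
side [254.3078 143.4464] [('stone', [253.3, 145.5]), ('stone', [342.5, 343.5]), ('stone', [373.7, 285.0]), ('lip', [281.2, 162.4]), ('lip', [239.9, 147.5]), ('pocket', [259.6, 165.4]), ('pointer', [230.6, 158.3])]
```

View pics/pre.png

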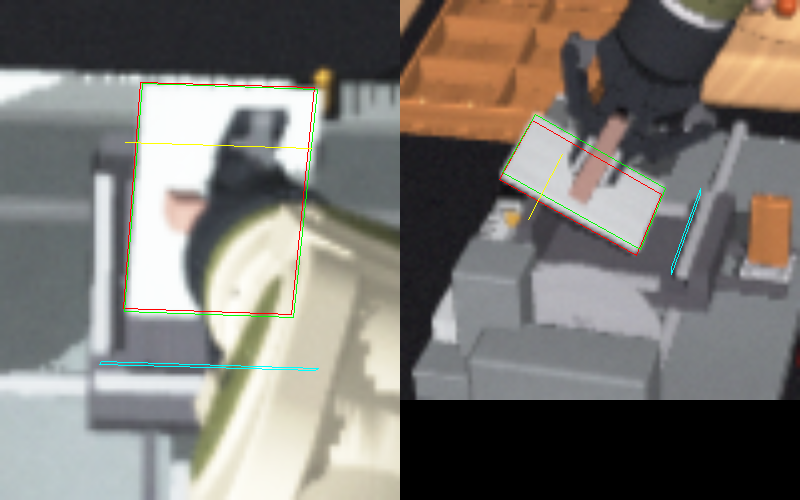

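The plate's overlay is exact in both views. The lip's real edge is about 5 mm nearer the robot than assumed (rows 374 vs 363 in the top view, and the side view agrees), so the pocket is near x=0.6255, y=-0.1435.

```bash
sed -i 's/^O=.*/O=np.array([.6255,-.1435,.056])/' h.py
python3 - <<'E'
from h import *
s,T=pose(O,-57,3,27,slide=25)
q,_=pose(O,-57,3,27,slide=4)
p,M=plan([(s,T,4),(q,T,6)],255)
E
```

```text
[[[0,-0.017,-0.002,0,0,0,255],[0.001,-0.016,-0.002,0,0,0,255],[0,-0.017,-0.001,0,0,0,255],[0.001,-0.017,-0.002,0,0,-0.001,255],[0,-0.014,0,0,0,0,255],[0,-0.014,0,0,0,0,255],[0,-0.014,0,0,0,0,255],[0,-0.014,0,0,0,0,255],[0,-0.014,0,0,0,0,255],[0,-0.014,0,0,0,0,255]]]
end [ 0.6181 -0.1431  0.1024]
```

>>> jog_arm(
  increments=[
    [[0, -0.017, -0.002, 0, 0, 0, 255], [0.001, -0.016, -0.002, 0, 0, 0, 255], [0, -0.017, -0.001, 0, 0, 0, 255], [0.001, -0.017, -0.002, 0, 0, -0.001, 255], [0, -0.014, 0, 0, 0, 0, 255], [0, -0.014, 0, 0, 0, 0, 255], [0, -0.014, 0, 0, 0, 0, 255], [0, 0, 0, 0, 0, 0, 255]],
  ],
)

```text
clock: 10.25
tcp_pos: [0.6267, -0.1433, 0.1065]
orientation: [0.169, 0.705, 0.67, 0.16]
wrist_force: [-0.5, -0.4, -2.7]
finger_gap: 0.0148
grip_force: 88.4
```

>>> jog_arm(
  increments=[
    [[0, -0.014, 0, 0, 0, 0, 255], [0, -0.014, 0, 0, 0, 0, 255], [0, 0, 0, 0, 0, 0, 255]],
  ],
)

```text
clock: 10.55
tcp_pos: [0.6204, -0.1429, 0.1032]
orientation: [0.169, 0.705, 0.67, 0.16]
wrist_force: [-0.3, 0.5, -2.8]
finger_gap: 0.0152
grip_force: 88.4
```

>>> jog_arm(
  increments=[
    [[0, -0.01, 0, 0, 0, 0, 255], [0, -0.008, 0, 0, 0, 0, 255], [0, 0, 0, 0, 0, 0, 255]],
  ],
)

```text
clock: 10.85
tcp_pos: [0.6167, -0.1428, 0.1015]
orientation: [0.169, 0.705, 0.67, 0.16]
wrist_force: [-0.3, -0.1, -2.9]
finger_gap: 0.0151
grip_force: 88.4
```

>>> jog_arm(
  increments=[
    [[0, -0.008, 0, 0, 0, 0, 255], [0, 0, 0, 0, 0, 0, 255]],
  ],
)

```text
clock: 11.05
tcp_pos: [0.6151, -0.1428, 0.1007]
orientation: [0.169, 0.705, 0.67, 0.16]
wrist_force: [-0.4, 0.9, -3.4]
finger_gap: 0.0149
grip_force: 88.4
```

>>> jog_arm(
  increments=[
    [[0, -0.006, 0, 0, 0, 0, 255], [0, 0, 0, 0, 0, 0, 255]],
  ],
)

```text
clock: 11.25
tcp_pos: [0.6138, -0.1427, 0.1]
orientation: [0.169, 0.705, 0.67, 0.16]
wrist_force: [0.2, 0.2, -2.8]
finger_gap: 0.0147
grip_force: 88.4
```

>>> jog_arm(
  increments=[
    [[0, -0.006, 0, 0, 0, 0, 255], [0, 0, 0, 0, 0, 0, 255]],
  ],
)

```text
clock: 11.45
tcp_pos: [0.6125, -0.1427, 0.0993]
orientation: [0.169, 0.705, 0.67, 0.16]
wrist_force: [0.1, 0.4, -2.8]
finger_gap: 0.0151
grip_force: 88.6
```

Run:
```python
from h import *
import pickle
s=st(); tcp=np.array(s['tcp_pos']);M=rot(s['orientation'])
C={n:cams.read_camera(n) for n in('top','side')}
pickle.dump(C,open('C3.pkl','wb'))
corn=[M@np.array([x,y,z])+tcp for z in(.0162,.0092) for x,y in((-.045,-.06),(.045,-.06),(.045,.06),(-.045,.06),(-.045,-.06))]
out=[]
for n in C:
    c0=proj(C[n],O).astype(int)-((40,45) if n=='top' else (30,45)); k=5
    im=cv2.resize(C[n]['pixels'][c0[1]:c0[1]+90,c0[0]:c0[0]+80,::-1],None,fx=k,fy=k,interpolation=1)
    for P,col in((corn[:5],(0,0,255)),):
        g=[tuple(int(v) for v in (proj(C[n],a)-c0+.5)*k) for a in P]
        for u,v in zip(g,g[1:]): cv2.line(im,u,v,col,1)
    out.append(im)
cv2.imwrite('pics/ins.png',np.hstack(out))
```

```text
t 11.45 tcp [ 0.6125 -0.1427  0.0993] F [ 0.0664  0.3862 -2.7644] gap 0.015076757004995233 grip 88.55510473251343 
y [ 0.8904 -0.0452  0.453 ] z [ 0.4524 -0.0235 -0.8915]
```

View pics/ins.png

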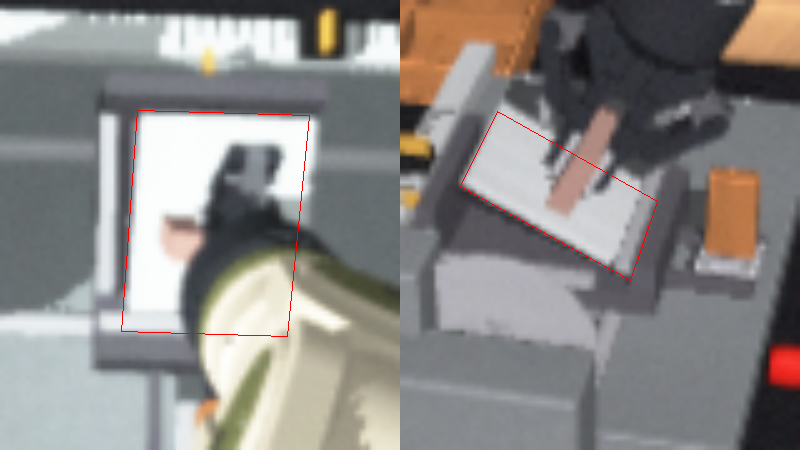

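The top view shows the plate's near end disappearing under the lip (rows 308–328), and in the side view the lip covers it. I slide on until it touches the wall.

>>> jog_arm(
  increments=[
    [[0, -0.006, 0, 0, 0, 0, 255], [0, 0, 0, 0, 0, 0, 255]],
  ],
)

```text
clock: 11.75
tcp_pos: [0.612, -0.1428, 0.0994]
orientation: [0.17, 0.705, 0.67, 0.161]
wrist_force: [1.3, 0.1, -3.1]
finger_gap: 0.0151
grip_force: 88.5
```

>>> jog_arm(
  increments=[
    [[0, -0.006, 0, 0, 0, 0, 255], [0, 0, 0, 0, 0, 0, 255]],
  ],
)

```text
clock: 11.95
tcp_pos: [0.6117, -0.1429, 0.0995]
orientation: [0.171, 0.704, 0.67, 0.161]
wrist_force: [4.6, 0.0, -1.8]
finger_gap: 0.015
grip_force: 88.3
```

```bash
sed -i 's/^O=.*/O=np.array([.6247,-.1430,.056])/' h.py
python3 - <<'E'
from h import *
M0=np.array(0)
s=env.get_state(); M=rot(s['orientation']); e=np.array([.8904,-.0452,.453])
p=np.array([.6125,-.1427,.0993])-.003*e
M=toolR(-2.9,-26.9,[-np.sin(np.radians(-2.9)),np.cos(np.radians(-2.9)),0])
W=[pose(O,xb,zb,th)+(n,) for xb,zb,th,n in((-57.5,1.5,27,1),(-58.8,1.5,20,2),(-59.5,1.,13,2))]
p,M=plan(W,255,p=p,M=M)
plan([pose(O,xb,zb,th)+(n,) for xb,zb,th,n in((-59.8,1,6,2),(-60,.5,0,2))],255,p=p,M=M)
E
```

```text
[[[0.001,0.015,0.002,-0.001,0,0,255],[0,0.001,0.014,0.02,0,0,255],[0,0.001,0.013,0.019,0,0.001,255],[0,0.001,0.015,0.02,0,0,255],[0,0.003,0.016,0.019,0,0,255]]]
end [ 0.6201 -0.1428  0.0862]
[[[0,0.002,0.015,0.02,0,0,255],[0,0.003,0.014,0.019,0,0,255],[0,0.002,0.014,0.017,0,0,255],[0,0.004,0.013,0.016,0,0,255]]]
end [ 0.6248 -0.1431  0.0728]
```

>>> jog_arm(
  increments=[
    [[0.001, 0.015, 0.002, -0.001, 0, 0, 255], [0, 0.001, 0.014, 0.02, 0, 0, 255], [0, 0.001, 0.013, 0.019, 0, 0.001, 255], [0, 0.001, 0.015, 0.02, 0, 0, 255], [0, 0.003, 0.016, 0.019, 0, 0, 255], [0, 0, 0, 0, 0, 0, 255]],
  ],
)

```text
clock: 12.55
tcp_pos: [0.6215, -0.1431, 0.086]
orientation: [0.082, 0.721, 0.684, 0.078]
wrist_force: [0.4, 0.4, -2.5]
finger_gap: 0.015
grip_force: 89.0
```

>>> jog_arm(
  increments=[
    [[0, -0.002, 0.015, 0.02, 0, 0, 255], [0, 0.002, 0.014, 0.019, 0, 0, 255], [0, 0, 0, 0, 0, 0, 255]],
  ],
)

```text
clock: 12.85
tcp_pos: [0.6223, -0.143, 0.0785]
orientation: [0.038, 0.725, 0.687, 0.037]
wrist_force: [0.1, 0.9, -2.3]
finger_gap: 0.0151
grip_force: 89.1
```

>>> jog_arm(
  increments=[
    [[0, 0.002, 0.014, 0.017, 0, 0, 255], [0, 0.003, 0.013, 0.016, 0, 0, 255], [0, 0, 0, 0, 0, 0, 255]],
  ],
)

```text
clock: 13.15
tcp_pos: [0.6241, -0.1432, 0.0723]
orientation: [0.001, 0.726, 0.688, 0.001]
wrist_force: [1.1, 0.0, -1.2]
finger_gap: 0.0152
grip_force: 89.5
```

```bash
python3 -c "
from h import *
st()"
```

```text
t 13.15 tcp [ 0.6241 -0.1432  0.0723] F [ 1.1013  0.0464 -1.2068] gap 0.015164949497898695 grip 89.52381134033203 
y [ 0.9986 -0.0537  0.0035] z [ 0.0035  0.0004 -1.    ]
```

>>> jog_arm(
  increments=[
    [[0, 0, 0.004, 0, 0, 0, 255], [0, 0, 0, 0, 0, 0, 200], [0, 0, 0, 0, 0, 0, 180], [0, 0, 0, 0, 0, 0, 180], [0, 0, 0, 0, 0, 0, 180]],
  ],
)

```text
clock: 13.65
tcp_pos: [0.6233, -0.143, 0.0719]
orientation: [0.001, 0.726, 0.688, 0.001]
wrist_force: [0.2, 0.1, -0.1]
finger_gap: 0.0252
grip_force: 0.0
```

Run:
```python
from h import *
s=env.get_state();p=np.array(s['tcp_pos']);T=rot(s['orientation'])
p,M=plan([(p+[0,0,.12],T,3),([.44,-.134,.24],toolR(87),12)],0)
```

```text
[[[0,0,-0.16,0,0,0,0],[0,0.001,-0.16,0,0,0,0],[0,0,-0.16,0,0,0,0],[0,-0.061,-0.016,0,0,-0.042,0],[0.008,-0.061,-0.016,0,0,-0.041,0],[0.015,-0.059,-0.017,0,0,-0.042,0],[0.023,-0.056,-0.016,0,0,-0.042,0],[0.031,-0.053,-0.016,0,0,-0.042,0],[0.037,-0.049,-0.016,0,0,-0.041,0],[0.043,-0.043,-0.016,0,0,-0.042,0],[0.048,-0.038,-0.017,0,0,-0.042,0],[0.053,-0.03,-0.016,0,0.001,-0.041,0],[0.057,-0.024,-0.016,0,0,-0.042,0],[0.059,-0.016,-0.016,0.001,0,-0.042,0],[0.06,-0.008,-0.016,0,0,-0.042,0]]]
end [ 0.4401 -0.1339  0.24  ]
```

Keeping the fingers narrow (180) during the lift, then opening.

>>> jog_arm(
  increments=[
    [[0, 0, -0.16, 0, 0, 0, 180], [0, 0.001, -0.16, 0, 0, 0, 180], [0, 0, -0.16, 0, 0, 0, 0], [0, -0.061, -0.016, 0, 0, -0.042, 0], [0.008, -0.061, -0.016, 0, 0, -0.041, 0], [0.015, -0.059, -0.017, 0, 0, -0.042, 0], [0.023, -0.056, -0.016, 0, 0, -0.042, 0], [0.031, -0.053, -0.016, 0, 0, -0.042, 0], [0.037, -0.049, -0.016, 0, 0, -0.041, 0], [0.043, -0.043, -0.016, 0, 0, -0.042, 0], [0.048, -0.038, -0.017, 0, 0, -0.042, 0], [0.053, -0.03, -0.016, 0, 0.001, -0.041, 0], [0.057, -0.024, -0.016, 0, 0, -0.042, 0], [0.059, -0.016, -0.016, 0.001, 0, -0.042, 0], [0.06, -0.008, -0.016, 0, 0, -0.042, 0], [0, 0, 0, 0, 0, 0, 0]],
  ],
)

```text
clock: 15.25
tcp_pos: [0.4392, -0.1337, 0.2406]
orientation: [-0.0, 0.025, 1.0, -0.001]
wrist_force: [-0.5, -1.2, -0.1]
finger_gap: 0.0855
grip_force: 0.0
```

Run:
```python
from h import *
import pickle
s=st()
C={n:cams.read_camera(n) for n in('top','side')}
pickle.dump(C,open('C4.pkl','wb'))
for t in('stone','pocket','lip','grip','pointer','mark'):
  for n in C: print(t,n,[(np.array(d['uv']).round(1).tolist(),round(d['conf'],2)) for d in spotter.landmark_of(t,n)][:3])
out=[]
for n in C:
    c0=proj(C[n],O).astype(int)-((40,45) if n=='top' else (50,45)); print(n,c0)
    out.append(cv2.resize(C[n]['pixels'][c0[1]:c0[1]+100,c0[0]:c0[0]+80,::-1],None,fx=5,fy=5,interpolation=1))
cv2.imwrite('pics/seat.png',np.hstack(out))
```

```text
t 15.25 tcp [ 0.4392 -0.1337  0.2406] F [-0.5287 -1.2442 -0.0813] gap 0.08549486288610192 grip 0.0 
y [ 0.0505  0.9987 -0.0014] z [-0.0007 -0.0014 -1.    ]
stone top [([207.2, 297.0], 0.92), ([142.4, 273.5], 0.67), ([362.0, 169.0], 0.6)]
stone side [([372.9, 284.8], 0.88), ([341.3, 345.6], 0.87), ([260.8, 156.1], 0.58)]
pocket top [([336.8, 257.3], 0.29)]
pocket side [([262.8, 164.3], 0.78)]
lip top [([356.9, 185.1], 0.89), ([360.0, 167.9], 0.27)]
lip side [([279.9, 161.9], 0.78)]
grip top [([337.5, 257.7], 0.53)]
grip side [([297.8, 160.5], 0.62)]
pointer top [([358.8, 136.0], 0.97)]
pointer side [([229.5, 154.3], 0.61)]
mark top [([383.1, 129.8], 0.57)]
mark side [([240.1, 147.1], 0.38)]
top [317 124]
side [211 119]
```

View pics/seat.png

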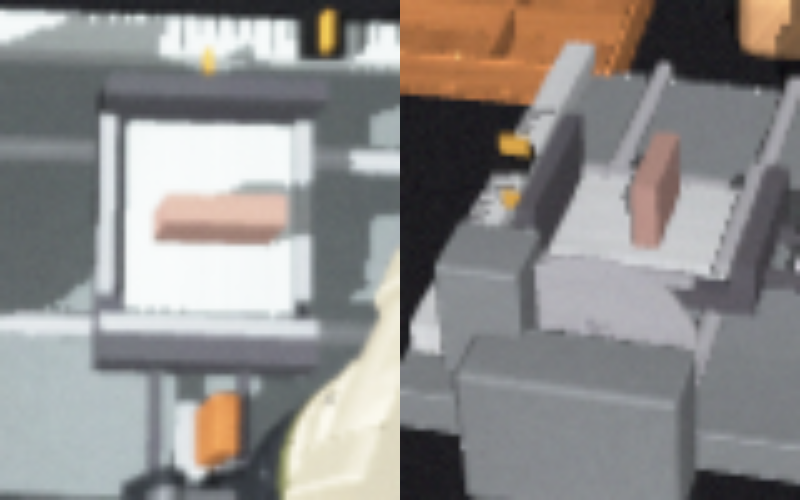

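The plate lies flat in the pocket with its near edge under the lip (crop rows 125–312, clear of both cheeks). The pointer is at crop (208,62) and the mark at (327,32). Next is the grip.

```bash
cat >> h.py <<'E'
def brass(c,nm='?'):
    "brass blobs in the top picture near the scale"
    im=c['pixels'].astype(int); r,g,b=im[...,0],im[...,1],im[...,2]
    w=np.clip(np.minimum(r,g+40)-b-40,0,None).astype(float); w[:118]=0; w[145:]=0; w[:,:320]=0; w[:,410:]=0
    n,l,stt,_=cv2.connectedComponentsWithStats((w>15).astype(np.uint8))
    out=[]
    for i in range(1,n):
        m=l==i
        if w[m].sum()>150: yy,xx=np.nonzero(m); out.append((np.average(xx,weights=w[m]),np.average(yy,weights=w[m]),int(m.sum()),yy.min(),yy.max()))
    return out
def yp(p): a=np.radians(YAW); return -np.sin(a)*p[0]+np.cos(a)*p[1]
E
python3 - <<'E'
from h import *
import pickle
for k in('C0','C2','C4'):
    C=pickle.load(open(k+'.pkl','rb'))
    B=brass(C['top']); print(k,np.array(B).round(2).tolist())
B=sorted(B); 
for z1,z2 in((.060,.0725),(.066,.07),(.06,.06)): print(z1,z2,'pointer-mark',yp(atz(C['top'],B[0][:2],z1))-yp(atz(C['top'],B[-1][:2],z2)))
print(tri([ray(C['top'],(358.8,135)),ray(C['side'],(231,158.7))]),tri([ray(C['top'],(382.9,130.5)),ray(C['side'],(240.3,147))]))
p,M=plan([([.508,-.1375,.10],toolR(87),4),([.508,-.1375,.066],toolR(87),2)],0)
E
```

```text
C0 [[381.9, 129.78, 26.0, 126.0, 134.0], [358.24, 136.15, 10.0, 134.0, 138.0]]
C2 [[382.03, 127.23, 11.0, 126.0, 129.0]]
C4 [[381.9, 129.76, 26.0, 126.0, 134.0], [358.25, 136.11, 10.0, 134.0, 138.0]]
0.06 0.0725 pointer-mark 0.0624622360136962
0.066 0.07 pointer-mark 0.0641104004950897
0.06 0.06 pointer-mark 0.06542924487568004
[ 0.7244 -0.1507  0.0622] [ 0.7192 -0.2147  0.0729]
[[[-0.068,0,0.14,0,0,0,0],[-0.068,0,0.139,0,0,0,0],[-0.067,0,0.14,0,0,0,0],[-0.068,0,0.14,0,0,0.001,0],[0,0,0.068,0,0,0,0],[0,0,0.068,0,0,0,0]]]
end [ 0.5079 -0.1376  0.066 ]
```

>>> jog_arm(
  increments=[
    [[-0.068, 0, 0.14, 0, 0, 0, 0], [-0.068, 0, 0.139, 0, 0, 0, 0], [-0.067, 0, 0.14, 0, 0, 0, 0], [-0.068, 0, 0.14, 0, 0, 0.001, 0], [0, 0, 0.068, 0, 0, 0, 0], [0, 0, 0.068, 0, 0, 0, 0], [0, 0, 0, 0, 0, 0, 120], [0, 0, 0, 0, 0, 0, 180], [0, 0, 0, 0, 0, 0, 255], [0, 0, 0, 0, 0, 0, 255], [0, 0, 0, 0, 0, 0, 255], [0, 0, 0, 0, 0, 0, 255]],
  ],
  force=40,
)

```text
clock: 17.15
tcp_pos: [0.5086, -0.138, 0.0672]
orientation: [0.0, 0.027, 1.0, -0.001]
wrist_force: [-0.9, -1.4, 4.9]
finger_gap: 0.0139
grip_force: 41.5
```

>>> jog_arm(
  increments=[
    [[0, -0.02, 0, 0, 0, 0, 255], [0, -0.02, 0, 0, 0, 0, 255], [0, -0.03, 0, 0, 0, 0, 255], [0, -0.04, 0, 0, 0, 0, 255], [0, -0.04, 0, 0, 0, 0, 255], [0, -0.04, 0, 0, 0, 0, 255], [0, -0.04, 0, 0, 0, 0, 255], [0, -0.04, 0, 0, 0, 0, 255], [0, -0.03, 0, 0, 0, 0, 255], [0, -0.03, 0, 0, 0, 0, 255], [0, -0.02, 0, 0, 0, 0, 255], [0, -0.01, 0, 0, 0, 0, 255], [0, 0, 0, 0, 0, 0, 255]],
  ],
)

```text
clock: 18.45
tcp_pos: [0.5037, -0.2273, 0.0673]
orientation: [0.0, 0.027, 1.0, -0.0]
wrist_force: [-0.5, 2.9, 6.9]
finger_gap: 0.0137
grip_force: 41.8
```

```bash
cat > m.py <<'E'
from h import *
import pickle
st();c=cams.read_camera('top');B=sorted(brass(c));print(np.array(B).round(2).tolist())
mk=min(B,key=lambda b:abs(b[0]-381.9)); mk=(381.9,129.77)
for b in B:
    if b[1]>131: print('pointer-mark',[round((yp(atz(c,b[:2],z1))-yp(atz(c,mk,z2)))*1000,1) for z1,z2 in((.060,.0725),(.066,.07))])
print([np.array(d['uv']).round(1).tolist() for t in('pointer','mark') for d in spotter.landmark_of(t,'top')])
pickle.dump(c,open('C5.pkl','wb'))
E
python3 m.py
```

```text
t 18.45 tcp [ 0.5037 -0.2273  0.0673] F [-0.4966  2.9449  6.8874] gap 0.013671076750637019 grip 41.79486930370331 
y [ 0.0537  0.9986 -0.0003] z [ 0.0008 -0.0003 -1.    ]
[[381.9, 129.77, 26.0, 126.0, 134.0], [388.17, 136.5, 16.0, 134.0, 139.0]]
pointer-mark [np.float64(-20.2), np.float64(-18.1)]
[[391.2, 137.5], [382.0, 131.1]]
```

>>> jog_arm(
  increments=[
    [[0, -0.01, 0, 0, 0, 0, 255], [0, -0.01, 0, 0, 0, 0, 255], [0, 0, 0, 0, 0, 0, 255], [0, 0, 0, 0, 0, 0, 255], [0, 0, 0, 0, 0, 0, 255]],
  ],
)

```text
clock: 19.1
tcp_pos: [0.5034, -0.2319, 0.0672]
orientation: [0.0, 0.027, 1.0, -0.0]
wrist_force: [-0.7, 2.5, 7.4]
finger_gap: 0.0138
grip_force: 41.8
```

```bash
python3 m.py
python3 - <<'E'
from h import *
import pickle
c=pickle.load(open('C5.pkl','rb'));cams.read_camera('side')
print([np.array(d['uv']).round(1).tolist() for t in('pointer','mark') for d in spotter.landmark_of(t,'side')])
cv2.imwrite('pics/back.png',cv2.resize(c['pixels'][118:232,330:430,::-1],None,fx=5,fy=5,interpolation=1))
E
```

```text
t 19.1 tcp [ 0.5034 -0.2319  0.0672] F [-0.6869  2.518   7.3704] gap 0.013774130384722963 grip 41.812976002693176 
y [ 0.0534  0.9986 -0.0001] z [ 0.0007 -0.0002 -1.    ]
[[381.9, 129.77, 26.0, 126.0, 134.0], [389.67, 136.83, 14.0, 134.0, 139.0]]
pointer-mark [np.float64(-24.4), np.float64(-22.2)]
[[389.8, 135.5], [395.2, 167.8], [382.8, 136.2]]
[[236.3, 142.1], [239.6, 147.2]]
```

View pics/back.png

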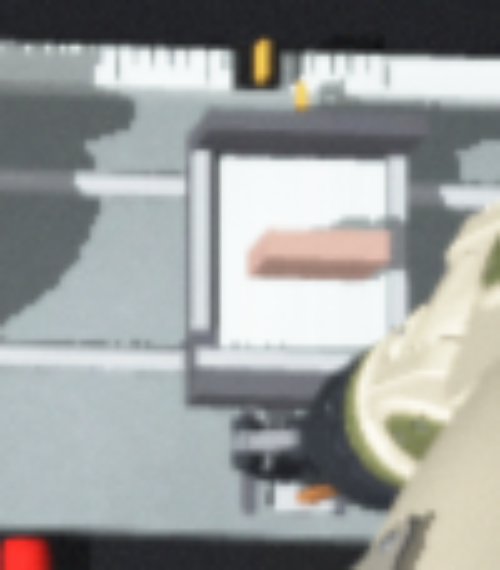

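Pointer about 24 mm short, at crop (301,95) with the mark at (263,62). The plate is still seated. Now I move only towards the blade.

>>> jog_arm(
  increments=[
    [[0, 0.01, 0, 0, 0, 0, 255], [0, 0.02, 0, 0, 0, 0, 255], [0, 0.02, 0, 0, 0, 0, 255], [0, 0.02, 0, 0, 0, 0, 255], [0, 0.01, 0, 0, 0, 0, 255], [0, 0.01, 0, 0, 0, 0, 255], [0, 0.01, 0, 0, 0, 0, 255], [0, 0.01, 0, 0, 0, 0, 255], [0, 0.01, 0, 0, 0, 0, 255], [0, 0, 0, 0, 0, 0, 255], [0, 0, 0, 0, 0, 0, 255]],
  ],
)

```text
clock: 20.5
tcp_pos: [0.5049, -0.2037, 0.0672]
orientation: [0.0, 0.027, 1.0, -0.002]
wrist_force: [-1.5, -2.7, 4.9]
finger_gap: 0.0134
grip_force: 41.7
```

```bash
python3 m.py
```

```text
t 20.5 tcp [ 0.5049 -0.2037  0.0672] F [-1.508  -2.723   4.8683] gap 0.013366554511357464 grip 41.73019587993622 
y [ 0.0544  0.9985 -0.0034] z [ 0.0003 -0.0034 -1.    ]
[[382.63, 132.11, 45.0, 126.0, 139.0]]
pointer-mark [np.float64(-5.0), np.float64(-2.9)]
[[386.2, 136.6], [382.6, 134.3]]
```

```bash
cat > m2.py <<'E'
from h import *
import pickle,sys
def cen(c):
    im=c['pixels'].astype(int); r,g,b=im[...,0],im[...,1],im[...,2]
    w=np.clip(np.minimum(r,g+40)-b-40,0,None).astype(float)
    f=lambda r0,r1:(lambda W:((W.sum(0)@np.arange(370,400))/W.sum(),(W.sum(1)@np.arange(r0,r1))/W.sum()))(w[r0:r1,370:400])
    return f(126,133),f(136,140)
if len(sys.argv)>1: c=pickle.load(open('C5.pkl','rb'))
else: st(); c=cams.read_camera('top'); pickle.dump(c,open('C5.pkl','wb')); print([np.array(d['uv']).round(1).tolist() for t in('pointer','mark') for d in spotter.landmark_of(t,'top')])
m,p=cen(c);print(np.array(m),np.array(p))
for z1,z2 in((.060,.0725),(.062,.073),(.066,.07)):print('pointer-mark mm',(yp(atz(c,p,z1))-yp(atz(c,m,z2)))*1000)
E
python3 m2.py x
python3 - <<'E'
from h import *
import pickle
c=pickle.load(open('C5.pkl','rb')); im=c['pixels']
# side triangulation refinement
d=cams.read_camera('side'); pickle.dump(d,open('S5.pkl','wb'))
I=d['pixels'].astype(int);w=np.clip(np.minimum(I[...,0],I[...,1]+40)-I[...,2]-40,0,None).astype(float)
w2=np.zeros_like(w);w2[128:175,215:260]=w[128:175,215:260]
n,l,s,cc=cv2.connectedComponentsWithStats((w2>15).astype(np.uint8));print(s[1:],cc[1:])
S=pickle.load(open('C4.pkl','rb'))['side'];I=S['pixels'].astype(int);w=np.clip(np.minimum(I[...,0],I[...,1]+40)-I[...,2]-40,0,None).astype(float)
w2=np.zeros_like(w);w2[128:175,215:260]=w[128:175,215:260]
n,l,s,cc=cv2.connectedComponentsWithStats((w2>15).astype(np.uint8));print(s[1:],cc[1:])
T=pickle.load(open('C4.pkl','rb'))['top']
for i in range(1,n):
    if s[i][4]>4:
        for uv in((381.9,129.77),(358.25,136.1)): print(cc[i],uv,tri([ray(T,uv),ray(S,cc[i])]))
E
```

```text
[381.9289 129.2187] [383.889  137.2724]
pointer-mark mm -8.321846885066847
pointer-mark mm -7.955615626527718
pointer-mark mm -6.273404907168212
[[215 128  29  12 284]
 [250 128   8   5  31]
 [231 146  10   4  33]] [[227.8275 132.8099]
 [253.6452 129.6129]
 [234.9394 147.3939]]
[[215 128  29  12 284]
 [250 128   8   6  41]
 [231 146   6   4  22]
 [231 157   4   4  13]] [[227.8275 132.8099]
 [253.0488 130.2195]
 [233.3182 147.6364]
 [232.6154 158.2308]]
[227.8275 132.8099] (381.9, 129.77) [ 0.7293 -0.1989  0.1255]
[227.8275 132.8099] (358.25, 136.1) [ 0.704  -0.128   0.1665]
[253.0488 130.2195] (381.9, 129.77) [ 0.6782 -0.1888  0.1597]
[253.0488 130.2195] (358.25, 136.1) [ 0.6577 -0.1226  0.1953]
[233.3182 147.6364] (381.9, 129.77) [ 0.7344 -0.2146  0.065 ]
[233.3182 147.6364] (358.25, 136.1) [ 0.7076 -0.1394  0.1117]
[232.6154 158.2308] (381.9, 129.77) [ 0.7477 -0.2274  0.0144]
[232.6154 158.2308] (358.25, 136.1) [ 0.7189 -0.1482  0.0665]
```

Run:
```python
from h import *
import pickle
D=pickle.load(open('C4.pkl','rb'));T,S=D['top'],D['side']
def w(c):
    I=c['pixels'].astype(int);return np.clip(np.minimum(I[...,0],I[...,1]+40)-I[...,2]-40,0,None)
print(w(S)[143:164,228:244]);
def ry(uv1,uv2,l):
    p=tri([ray(T,uv1),ray(S,uv2)]);a=ray(T,uv1);b=ray(S,uv2);n=np.cross(a[1],b[1]);n/=np.linalg.norm(n);print(l,p,'miss',(a[0]-b[0])@n)
for sc in(235,236,237,238,239): ry((381.9,134.2),(sc,147.8),('mark',sc))
for sc in(230.5,231.5,232.5): ry((358.25,133.8),(sc,158.2),('ptr',sc))
# rear edges of scale line & rider for reference: plate-known check: stone centre
ry((362,169),(260.8,156.1),'stone (z .086)')
```

```text
[[ 0  0  0  0  0  0  0  0  0  0  0  0  0  0  0  0]
 [ 0  0  0  0  0  0  0  0  0  0  0  0  0  0  0  0]
 [ 0  0  0  8  9  6  0  0  0  0  0  0  0  0  0  0]
 [ 0  0  0 69 69 69 40 14  2  0  0  0  0  0  0  0]
 [ 0  0  0 88 92 93 93 93 57  0  0  0  0  0  0  0]
 [ 0  0  0 82 92 92 93 92 68  0  0  0  0  0  0  0]
 [ 0  0  0 46 77 80 81 80 70  0  0  0  0  0  0  0]
 [ 0  0  0  0  0  0  0  0  9  0  0  0  0  0  0  0]
 [ 0  0  0  0  0  0  0  0  0  0  0  0  0  0  0  0]
 [ 0  0  0  0  0  0  0  0  0  0  0  0  0  0  0  0]
 [ 0  0  0  0  0  0  0  0  0  0  0  0  0  0  0  0]
 [ 0  0  0  0  0  0  0  0  0  0  0  0  0  0  0  0]
 [ 0  0  0  0  0  0  0  0  0  0  0  0  0  0  0  0]
 [ 0  0  0  0  0  0  0  0  0  0  0  0  0  0  0  0]
 [ 0  0  0 18 62 43 18  0  0  0  0  0  0  0  0  0]
 [ 0  0  0 20 86 90 79  0  0  0  0  0  0  0  0  0]
 [ 0  0  0  6 78 89 22  0  0  0  0  0  0  0  0  0]
 [ 0  0  0  0 27 33  0  0  0  0  0  0  0  0  0  0]
 [ 0  0  0  0  0  0  0  0  0  0  0  0  0  0  0  0]
 [ 0  0  0  0  0  0  0  0  0  0  0  0  0  0  0  0]
 [ 0  0  0  0  0  0  0  0  0  0  0  0  0  0  0  0]]
('mark', 235) [ 0.7253 -0.2141  0.0644] miss 0.0075839914500341055
('mark', 236) [ 0.7233 -0.2138  0.0654] miss 0.0044010854842705255
('mark', 237) [ 0.7213 -0.2135  0.0663] miss 0.0012221286175534557
('mark', 238) [ 0.7192 -0.2132  0.0673] miss -0.0019527638724091412
('mark', 239) [ 0.7172 -0.2129  0.0684] miss -0.005123477630956802
('ptr', 230.5) [ 0.726  -0.1487  0.0655] miss 0.0049297854756523984
('ptr', 231.5) [ 0.7241 -0.1485  0.0664] miss 0.0018739433254479632
('ptr', 232.5) [ 0.7222 -0.1483  0.0673] miss -0.001178520871420341
stone (z .086) [ 0.6239 -0.151   0.0826] miss 0.009251593996135718
```

>>> jog_arm(
  increments=[
    [[0, 0.006, 0, 0, 0, 0, 255], [0, 0.006, 0, 0, 0, 0, 255], [0, 0.004, 0, 0, 0, 0, 255], [0, 0, 0, 0, 0, 0, 255], [0, 0, 0, 0, 0, 0, 255]],
  ],
)

```text
clock: 21.2
tcp_pos: [0.5052, -0.2, 0.0672]
orientation: [0.0, 0.027, 1.0, -0.002]
wrist_force: [-1.3, -3.8, 5.9]
finger_gap: 0.0136
grip_force: 41.7
```

```bash
python3 m2.py
python3 - <<'E'
from h import *
import pickle
T=pickle.load(open('C5.pkl','rb')); S=cams.read_camera('side')
o=[]
for c,(r,k) in((T,(120,366)),(S,(130,218))):
    o.append(cv2.resize(c['pixels'][r:r+28,k:k+32,::-1],None,fx=12,fy=12,interpolation=0))
cv2.imwrite('pics/al.png',np.hstack(o))
E
```

```text
t 21.2 tcp [ 0.5052 -0.2     0.0672] F [-1.3492 -3.7848  5.9107] gap 0.013606736128129385 grip 41.673075556755066 
y [ 0.0547  0.9985 -0.0038] z [ 0.0003 -0.0039 -1.    ]
[[384.5, 134.4], [384.3, 131.5], [382.6, 135.7]]
[381.9304 129.2228] [382.5206 137.1529]
pointer-mark mm -4.540348493929757
pointer-mark mm -4.181228230231038
pointer-mark mm -2.5132244525740424
```

View pics/al.png

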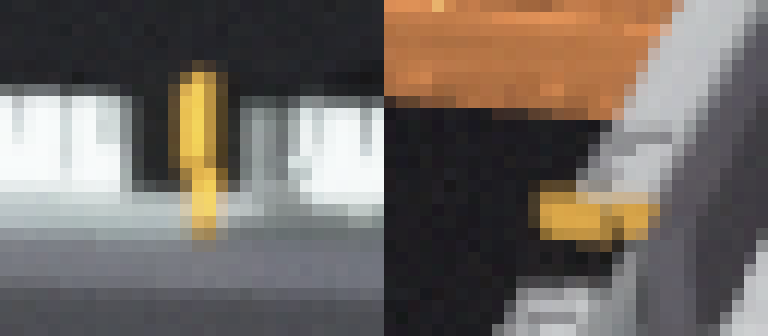

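Run:
```python
from h import *
import pickle
T=pickle.load(open('C5.pkl','rb')); S=cams.read_camera('side'); 
print(T['pixels'][124:141,377:387,0]);print(S['pixels'][143:153,228:244,0]);print(S['pixels'][143:153,228:244,1])
a=np.radians(YAW);px=np.array([np.cos(a),np.sin(a),0]);py=np.array([-np.sin(a),np.cos(a),0]);q=np.array([.72,-.215,.067])
for n,c in(('top',T),('side',S)):
    print(n,'per mm px,py,pz:',[(proj(c,q+v*.001)-proj(c,q)) for v in(px,py,np.array([0,0,1]))],proj(c,q))
```

```text
[[ 38  35  36  40  39  35  36  35  39  38]
 [ 36  38  38  39  48  79  64  44  34  34]
 [ 38  41  37  52 121 211 163  74  37  35]
 [ 36  39  40  82 217 242 186  86  32  33]
 [ 55  37  36  92 234 242 187  81  35  68]
 [ 63  39  35  93 233 243 186  81  43 103]
 [ 60  41  40  90 234 243 187  80  44 113]
 [ 62  39  38  90 233 243 188  80  48 118]
 [ 61  38  36  90 233 241 183  76  44 116]
 [ 64  38  38  81 208 219 169  76  51 113]
 [ 64  42  38  59 156 225 231 121  53 117]
 [ 94  75  66  67 132 234 241 149  88 143]
 [167 166 163 166 194 240 244 199 170 177]
 [186 187 186 189 211 240 242 210 188 184]
 [176 174 175 178 186 218 207 181 150 138]
 [151 153 151 153 154 165 160 135 116 111]
 [128 130 129 128 129 126 127 119 114 116]]
[[ 32  27  32  31  26  29  45 122 149 184 193 194 192 175 128  94]
 [ 29  27  33  24  32  30  97 139 147 162 188 194 189 151 104  92]
 [ 32  30  44  87  89  90 161 146 140 192 195 195 175 127  93  90]
 [ 25  32  68 172 178 174 197 201 197 201 197 201 165 108  90  87]
 [ 32  33  74 209 219 218 215 213 182 202 214 211 166  99  90  89]
 [ 34  33  66 199 218 218 219 218
[... 520 characters left out ...]
1 135 133 168 180 180 181 177 179 154 104  86  84]
 [ 32  31  59 159 169 165 163 163 149 155 164 161 133  89  85  86]
 [ 32  31  55 151 167 166 166 166 128 122 165 165 111  88  84  86]
 [ 26  27  29 108 144 147 149 149 131  89 142 139  95  91  90  84]
 [ 30  30  29  28  29  31  56  56  76  40  95 103  95  95  93  80]
 [ 29  29  32  32  39  27  27  33  24  69 137 104  96  94  95  80]
 [ 25  31  33  33  34  34  29  36  36 117 141  98  93  94  91  77]]
top per mm px,py,pz: [array([-0.001 , -0.3485]), array([-0.3642, -0.0109]), array([ 0.0867, -0.123 ])] [382.5059 134.3197]
side per mm px,py,pz: [array([-0.2856, -0.0345]), array([-0.082 ,  0.1541]), array([-0.0166, -0.2545])] [237.623  147.4971]
```

Run:
```python
from h import *
S=cams.read_camera('side');I=S['pixels'].astype(float)
w=np.clip(np.minimum(I[...,0],I[...,1]+40)-I[...,2]-20,0,None)
r=np.arange(142,154)
for c in range(231,241): W=w[142:154,c]; print(c,W.astype(int),round((W@r)/W.sum(),2))
for rp in (147.4,147.7,148.0,148.3):
    # mark col 232.5,row 147.35 ; pointer col 238.3
    A=np.array([[0,-.364,.087],[-.2856,-.082,-.0166],[-.0345,.1541,-.2545]]); print(rp,np.linalg.solve(A,[.62,238.3-232.5,rp-147.35]))
```

```text
231 [  0   0   0  28  87 108 103  68   0   0   0   0] 147.24
232 [  0   0   0  27  89 113 113  97   0   0   0   0] 147.37
233 [  0   0   0  26  90 114 114  99   0   0   0   0] 147.38
234 [  0   0   0   0  62 112 114 101   4   0   0   0] 147.68
235 [  0   0   0   0  33 111 115 102   7   0   0   0] 147.83
236 [ 0  0  0  0 24 76 90 89 26  0  0  0] 148.06
237 [  0   0   0   0  32 104  81  48   0   0   0   0] 147.55
238 [  0   0   0   0  31 112 110  90   0   0   0   0] 147.76
239 [  0   0   0   0  30 111 111  67   0   0   0   0] 147.67
240 [ 0  0  0  0  4 70 23  0  0  0  0  0] 147.2
147.4 [-20.0397  -1.2873   1.7407]
147.7 [-19.8614  -1.6234   0.3342]
148.0 [-19.6832  -1.9596  -1.0723]
148.3 [-19.5049  -2.2958  -2.4788]
```

>>> jog_arm(
  increments=[
    [[0, 0.004, 0, 0, 0, 0, 255], [0, 0.003, 0, 0, 0, 0, 255], [0, 0, 0, 0, 0, 0, 255], [0, 0, 0, 0, 0, 0, 255]],
  ],
)

```text
clock: 21.9
tcp_pos: [0.5053, -0.1983, 0.0672]
orientation: [0.0, 0.027, 1.0, -0.002]
wrist_force: [-1.1, -4.3, 6.1]
finger_gap: 0.0136
grip_force: 41.6
```

```bash
python3 m2.py
```

```text
t 21.9 tcp [ 0.5053 -0.1983  0.0672] F [-1.0957 -4.3131  6.1083] gap 0.013599046119223702 grip 41.61594808101654 
y [ 0.0546  0.9985 -0.0039] z [ 0.0003 -0.004  -1.    ]
[[380.6, 133.0], [383.1, 131.1], [383.1, 211.8]]
[381.9348 129.2276] [382.0088 136.9224]
pointer-mark mm -3.116761869168372
pointer-mark mm -2.7603039086185333
pointer-mark mm -1.0975792233315074
```

>>> jog_arm(
  increments=[
    [[0, 0, 0, 0, 0, 0, 220], [0, 0, 0, 0, 0, 0, 150], [0, 0, 0, 0, 0, 0, 80], [0, 0, 0, 0, 0, 0, 40], [0, 0, 0, 0, 0, 0, 0], [0, 0, 0, 0, 0, 0, 0]],
  ],
)

```text
clock: 22.65
tcp_pos: [0.5045, -0.1965, 0.0659]
orientation: [-0.001, 0.027, 1.0, -0.0]
wrist_force: [-0.2, 0.3, 0.7]
finger_gap: 0.0841
grip_force: 0.0
```

```bash
python3 m2.py
```

```text
t 22.65 tcp [ 0.5045 -0.1965  0.0659] F [-0.2222  0.2756  0.6521] gap 0.08409771185196112 grip 0.0 
y [ 0.0536  0.9986 -0.0008] z [-0.0016 -0.0007 -1.    ]
[[382.2, 135.0], [383.1, 132.6]]
[381.9268 129.2141] [382.0071 136.94  ]
pointer-mark mm -3.133477500682269
pointer-mark mm -2.7770186113202646
pointer-mark mm -1.114374776131244
```

>>> jog_arm(
  increments=[
    [[0, 0, -0.06, 0, 0, 0, 0], [0, 0, -0.12, 0, 0, 0, 0], [0, 0, -0.16, 0, 0, 0, 0], [0, 0, -0.16, 0, 0, 0, 0], [0.12, 0, -0.1, 0, 0, 0, 0], [0.16, 0, 0, 0, 0, 0, 0], [0.16, 0, 0, 0, 0, 0, 0], [0, 0, 0, 0, 0, 0, 0]],
  ],
)

```text
clock: 23.6
tcp_pos: [0.3906, -0.189, 0.2163]
orientation: [-0.002, 0.028, 1.0, 0.0]
wrist_force: [0.2, 0.2, -0.0]
finger_gap: 0.0854
grip_force: 0.0
```

```bash
python3 m2.py
python3 - <<'E'
from h import *
import pickle
def org(c,r0=195,r1=225,k0=340,k1=400):
    I=c['pixels'].astype(int);m=(I[...,0]>150)&(I[...,0]-I[...,2]>70)&(I[...,0]-I[...,1]>40);m[:r0]=0;m[r1:]=0;m[:,:k0]=0;m[:,k1:]=0
    yy,xx=np.nonzero(m); return xx.mean().round(2),yy.mean().round(2),m.sum(),xx.min(),xx.max()
a=pickle.load(open('C4.pkl','rb'))['top'];b=pickle.load(open('C5.pkl','rb'))
print('start',org(a),'now',org(b))
cams.read_camera('side')
for t in('stone','pocket','grip'):
  for n in('top','side'): print(t,n,[np.array(d['uv']).round(1).tolist() for d in spotter.landmark_of(t,n)])
E
```

```text
t 23.6 tcp [ 0.3906 -0.189   0.2163] F [ 0.1739  0.186  -0.0396] gap 0.08543539542664622 grip 0.0 
y [0.0554 0.9985 0.0001] z [-0.004   0.0003 -1.    ]
[[384.6, 136.6], [385.1, 131.5]]
[381.9373 129.2101] [382.0088 136.9276]
pointer-mark mm -3.109738863629169
pointer-mark mm -2.753284239300602
pointer-mark mm -1.0905394582638173
start (np.float64(359.97), np.float64(209.39), np.int64(112), np.int64(356), np.int64(364)) now (np.float64(381.44), np.float64(210.19), np.int64(124), np.int64(377), np.int64(386))
stone top [[145.7, 273.5], [205.4, 300.0], [386.9, 171.6]]
stone side [[340.9, 344.4], [266.3, 148.3], [374.2, 285.3]]
pocket top []
pocket side [[268.0, 154.5], [303.0, 152.9]]
grip top [[382.3, 210.3]]
grip side [[300.8, 151.0]]
```

```bash
python3 -c "
from h import *
print(ticket.hand_in())"
```

```text
the job is handed in; nothing more can be done
None
```

The job is handed in, but it returned no verdict. By my last camera readings, the plate lies flat in the pocket under the lip. I backed the carriage off about 18–24 mm short of the mark (depending on the tip heights assumed), then brought it up moving only towards the blade. The pointer reads within about 1 mm of the mark, or about 3 mm short at worst if its tip sits lower than I measured. The play is taken up towards the blade, and the arm is clear.

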